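# Set out the bench kit on its shadow pads

### The job

Set out the kit for the next damper service on the four black shadow pads: lay the dark wooden clamp jaw, the marker, the white seal driver and the brass bush each on the pad whose yellow silhouette has its shape and size, centred on the silhouette. The two long things must lie along their silhouettes (either way round); the jaw, the seal driver and the bush must keep the side down that is down now. Ignore the spare parts beyond the screwdrivers on the right, and leave the red-lidded grease tub and the black zip case where they are.

Things in the scene. Friction and masses are not known exactly. Their poses are not given: they have to be found in the camera images.
- jaw: Clamp jaw, a plain dark brown hardwood block 32 x 135 x 34 mm (its x, y, z), loose, about 0.16 kg; grasp across the 32 mm (along its x). Origin: centre of its underside; y runs along its length, z up.
- marker: Paint marker, white with a red cap, lying, 121 mm long, 14 mm across and 13 mm high, loose, about 15 g; grasp across its width (along its y) at the middle. Origin: at its middle, on the underside at the start (it may roll a little); x runs along its length.
- seal_driver: Seal driver, a white thick ring that stands upright and narrows upward; 53 mm outside diameter at most (it grasps like a 53 mm cylinder), 48 mm high, loose, about 0.22 kg; not one of the white spare parts far to the right, beyond the screwdrivers. Origin: centre of its underside; z up.
- bush: Brass bush, a yellowish ring standing on its end, 37 mm outside diameter, 18 mm high, loose, about 0.1 kg; grasp across the outside. Origin: centre of its underside; z up.
- pad_jaw: Black pad, fixed to the bench, top 5 mm above it, with a yellow broad bar (139 x 36 mm) silhouette in its middle; place of the clamp jaw; pad 155 x 56 mm. Origin: centre of its underside, right below the centre of the silhouette; z up, x along the bar.
- pad_marker: Black pad, fixed to the bench, top 5 mm above it, with a yellow narrow bar (125 x 18 mm) silhouette in its middle; place of the marker; pad 155 x 46 mm. Origin: centre of its underside, right below the centre of the silhouette; z up, x along the bar.
- pad_driver: Black pad, fixed to the bench, top 5 mm above it, with a yellow large disc (57 mm diameter) silhouette in its middle; place of the seal driver; pad 86 x 86 mm. Origin: centre of its underside, right below the centre of the silhouette; z up.
- pad_bush: Black pad, fixed to the bench, top 5 mm above it, with a yellow small disc (41 mm diameter) silhouette in its middle; place of the brass bush; pad 72 x 72 mm. Origin: centre of its underside, right below the centre of the silhouette; z up.
- grease_tub: Bystander: yellow and white grease tub with a red lid, 70 mm diameter, 72 mm high, loose; to be left alone. Origin: centre of its underside.
- zip_case: Bystander: black zip case, 66 x 97 x 38 mm (its x, y, z), loose; to be left alone. Origin: centre of its underside.
Not all that is in view belongs to the job. Leave any turquoise look-alike of the pad_driver alone.

How it is judged:
At the end, for the whole second after the job is handed in: All at rest on their own pads: jaw, seal driver and bush within 12 mm of the centre (same side down as at the start, within 0.1 rad), marker within 15 mm and level; jaw and marker along their silhouettes within 0.18 rad, either way round; tub and case within 20 mm of their start (horizontal distance between jaw and pad_jaw below 0.012 m and linear speed of each of jaw, marker, seal_driver, bush below 0.02 m/s and height (world z) of jaw between 0.002 and 0.009 m and angle between each of jaw, seal_driver, bush's own z axis and vertical below 0.1 rad and horizontal distance between marker and pad_marker below 0.015 m and height (world z) of marker between 0.002 and 0.022 m and angle between marker's own x axis and vertical between 1.45 and 1.69 rad and horizontal distance between seal_driver and pad_driver below 0.012 m and height (world z) of seal_driver between 0.002 and 0.009 m and horizontal distance between bush and pad_bush below 0.012 m and height (world z) of bush between 0.002 and 0.009 m and angle between the y axis of jaw and the x axis of pad_jaw, either way round below 0.18 rad and angle between the x axis of marker and the x axis of pad_marker, either way round below 0.18 rad and distance of each of grease_tub, zip_case from where it was at the start of the episode below 0.02 m); the robot touches nothing.
It fails at once if the red-lidded tub is pushed more than 20 mm away (distance of grease_tub from where it was at the start of the episode above 0.02 m).
It fails at once if the black zip case is pushed more than 20 mm away (distance of zip_case from where it was at the start of the episode above 0.02 m).
It also fails if it takes over 104 s, if anything falls off the work surface, if the arm or the gripper's body presses on something with over 40 N, if the wrist force passes 120 N, or if a joint passes its speed limit or range.

### The arm

A 6-joint arm with a two-finger parallel gripper is mounted at the origin on a cart in front of the work surface, level with it; the furniture and walls round the work are solid. World frame = base frame: x ahead of the robot, y to its left, z up, the work surface at z = 0. Lengths are in m, angles in rad, forces in N, time in s.
With the tool pointing down it reaches from about 0.3 to 0.75 m from the base axis. Payload 8.5 kg.
Tool frame: the origin (TCP) lies on the centre line of the jaws, within the pads' length; the fingertips stand manip.tip_extent ahead of it and the grasp point (between the pads) lies 3 mm ahead of it (manip.tip_extent is the distance from the TCP to the fingertips, in m); z points along the fingers, y is the direction in which the jaws open and shut (so a half turn about z gives the same grasp; the last joint's range is limited). The gripper opens to 85 mm and grips with 20 to 120 N. Pads are 22 mm wide; open, the fingers measure 114 mm over their backs; the gripper's body (76 mm by 85 mm) begins 54 mm behind the grasp point. The pads swing forward as they close: fully open they stand 13 mm farther back than shut.
Start: joints at [0.964, 0.381, 1.297, -0, 1.464, -0.215], TCP at [0.21, 0.508, 0.253] pointing down, gripper open.
Joint ranges: [-3.11, 3.11], [-0.89, 2.33], [0.22, 2.48], [-1.42, 4.56], [0.17, 2.85], [-2.88, 2.88]. Speed limits (rad/s): [2.39, 2.39, 3.14, 3.14, 3.14, 3.14].

### API

Orientations are given as a unit quaternion [x, y, z, w].
In Python, from cell import manip, imaging gives the robot as it stands. The module is installed in compiled form; this text tells all that it offers.
- The arm moves only by the tool jog_arm, never from a script. Its argument "increments" is a list of rows, each an object of numbers: "x", "y", "z": the shift along the tool's x, y, z in m; "rx", "ry", "rz": the turn, a rotation vector about the tool's x, y, z in rad. In form: [{"x": .., "y": .., "z": .., "rx": .., "ry": .., "rz": ..}, ...]. A call has 1 to 8 rows; each row shifts and turns the commanded pose from where the row before left it, along the tool's axes as they then stand; what a row does not reach is not made up. A row lasts 1/12 s, in which the tool goes at most 41.7 mm and 7.16 degrees, less where a joint would pass 70% of its speed; a pose out of reach is approached as far as the arm can. A call with a gripper value outside its range is refused whole. "jaw" is the finger opening in m, from 0 to 0.0854, set as the call begins (left out, the last holds). The fingers move at their own pace and stop on an object; "squeeze" is the grip in N (left out, the last holds). Time passes only in rows, so rows that do not move let the fingers close. It gives the time, the measured TCP pose, the force and the opening at its end, in the units of the state.
- manip.sense(): the state, without advancing time (a new reading comes with each control period).
- imaging.get_image(name): name is "scene" or "top" or "wrist"; returns a dict with "color" (420x560x3 uint8, blue, green, red), "intrinsics" (3x3 intrinsics, pixels), "D" ([k1, k2, p1, p2, k3] as OpenCV has them; the pictures are not rectified), "R" (3x3) and "t" (3): a world point X has camera coordinates R X + t. Camera axes: x right, y down, z forward; pixel columns grow to the right and rows downward; lengths in m; the calibration is good to about 2 mm. A picture is of the moment at which its call begins. There is no depth.
- manip.sign_off(): hands the job in, once; it reports no verdict.
The state is a dict: "time_s": time; "joints": joint angles; "joint_vel": joint speeds; "tau": joint torques, N m; "tool_pos": TCP position; "orientation": TCP orientation; "force": force on the tool from outside, world axes, zero at the start; "moment": the same for the moment, N m; "grip_width": finger opening in m.
Only numpy, scipy, OpenCV 4.12 (cv2) and the standard library are available. Lean on these libraries where they do the work, as an engineer would, in place of code of your own. Each camera call takes 0.05 s, during which the arm holds its last target. There are 200 camera calls.

## Working session

There is one attempt and no reset: what is moved stays moved. The work goes in short steps, Python scripts to look and compute and a tool call to move; the robot and the scene stay as the last step left them, time stands still between calls to the robot, and variables do not carry over. Pictures are saved under pics/ and viewed, about 12 in all and at most 16, crops included, and the job is handed in when it is done.

Besides the shell and the picture viewer there is one more tool, called after ">>>" by a JSON object that holds its "fn" and its "kwargs", one argument or row to a line. jog_arm: Moves the arm, as the interface text tells. Its arguments: {"type":"object","properties":{"increments":{"type":"array","items":{"type":"object","properties":{"x":{"type":"number"},"y":{"type":"number"},"z":{"type":"number"},"rx":{"type":"number"},"ry":{"type":"number"},"rz":{"type":"number"}}}},"jaw":{"type":"number"},"squeeze":{"type":"number"}},"required":["increments"]}

```bash
mkdir -p pics; python3 - <<'E'
from cell import manip, imaging
import cv2,pickle
s=manip.sense();print({k:s[k] for k in('time_s','joints','tool_pos','orientation','grip_width')},manip.tip_extent)
d={}
for n in('top','scene'):
    d[n]=imaging.get_image(n);cv2.imwrite(f'pics/{n}0.png',d[n]['color']);print(n,d[n]['intrinsics'],d[n]['D'],d[n]['R'],d[n]['t'])
pickle.dump(d,open('d0.pkl','wb'))
E
```

```text
{'time_s': 0.0, 'joints': array([ 9.63699149e-01,  3.81228681e-01,  1.29827324e+00,  1.47950694e-05,
        1.46360309e+00, -2.15286943e-01]), 'tool_pos': array([0.209863  , 0.50810298, 0.25269   ]), 'orientation': array([ 1.94655145e-01,  9.80871451e-01, -6.90208325e-04, -3.08988031e-04]), 'grip_width': 0.08554220284095598} 0.022
top [[456.71221181   0.         277.33826747]
 [  0.         456.71221181 213.35675092]
 [  0.           0.           1.        ]] [-0.01664091  0.          0.          0.          0.        ] [[ 0.0135738  -0.99990735  0.0010239 ]
 [-0.98733928 -0.01356502 -0.15804156]
 [ 0.15804081  0.00113429 -0.98743193]] [-0.11300564  0.58381437  1.03931484]
scene [[541.46222716   0.         266.65620546]
 [  0.         541.46222716 224.26677392]
 [  0.           0.           1.        ]] [-0.10329226  0.          0.          0.          0.        ] [[ 0.56522337 -0.82490812 -0.00700913]
 [-0.53077914 -0.357157   -0.76857816]
 [ 0.631503    0.43813864 -0.6397175 ]] [-0.42628795  0.32355091  1.01722929]
```

View pics/top0.png

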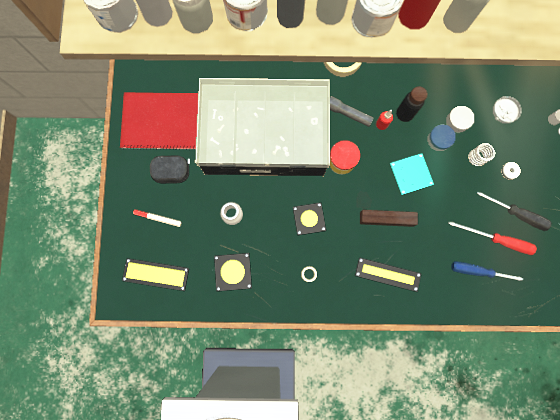

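View pics/scene0.png

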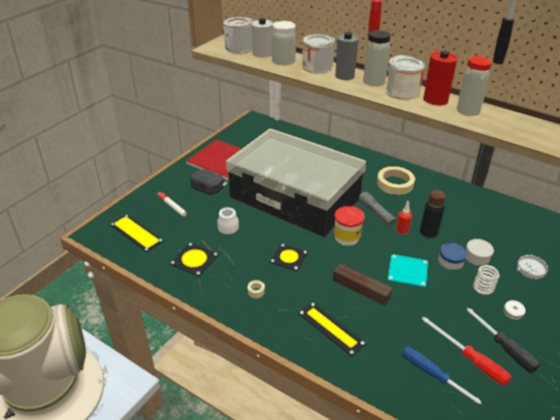

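Everything is identifiable. Candidates in the top view:
- **Jaw:** dark brown block (389,217). The grey tool at (350,110) is not it.
- **Marker:** (157,218). The screwdrivers at (500,240) are not it.
- **Driver:** white ring (231,213). The white spares at (461,118), (508,110) and (512,170) are not it.
- **Bush:** brass ring (309,274). The tape roll at (343,65) is not it.
- **Pads:** broad bar (155,275), narrow bar (388,275), large disc (233,272), small disc (309,218). The turquoise square at (412,174) is the decoy.

```bash
cat > h.py <<'E'
import numpy as np,cv2
def w(c,px,z):
    p=cv2.undistortPoints(np.array(px,float).reshape(-1,1,2),c['intrinsics'],c['D']).reshape(-1,2)
    r=np.c_[p,np.ones(len(p))]@c['R']; o=-c['R'].T@c['t']
    return o+r*((z-o[2])/r[:,2])[:,None]
def pix(c,X):
    return cv2.projectPoints(np.array(X,float).reshape(-1,3),cv2.Rodrigues(c['R'])[0],c['t'],c['intrinsics'],c['D'])[0].reshape(-1,2)
def blob(c,mask,z,box=None):
    """largest blob -> rectified rect on plane z: centre, size, long-axis angle"""
    m=mask.astype(np.uint8)
    if box: k=np.zeros_like(m);x0,y0,x1,y1=box;k[y0:y1,x0:x1]=1;m&=k
    cs=cv2.findContours(m,cv2.RETR_EXTERNAL,cv2.CHAIN_APPROX_NONE)[0]
    ct=max(cs,key=cv2.contourArea)
    P=w(c,ct.reshape(-1,2),z)[:,:2]
    (cx,cy),(a,b),th=cv2.minAreaRect((P*1000).astype(np.float32))
    if a<b: a,b,th=b,a,th+90
    return np.round([cx/1000,cy/1000],4),np.round([a,b],1),round(float(np.deg2rad((th+90)%180-90)),3)
E
python3 - <<'E'
import pickle;from h import *
d=pickle.load(open('d0.pkl','rb'));c=d['top'];I=c['color']
H=cv2.cvtColor(I,cv2.COLOR_BGR2HSV);h,s,v=H[...,0],H[...,1],H[...,2]
yel=(h>18)&(h<35)&(s>90)&(v>150)
for n,b in dict(pad_jaw=(115,255,195,295),pad_marker=(350,255,430,295),pad_driver=(210,250,256,295),pad_bush=(292,200,330,237)).items(): print(n,blob(c,yel,.005,b))
br=v>95
for n,b,z in [('marker',(128,203,190,233),.008),('driver',(215,198,248,228),.03),('bush',(298,263,322,287),.016),('tub',(325,135,365,178),.06)]: print(n,blob(c,br,z,b))
print('jaw',blob(c,(h<15)&(v>40)&(s>60),.034,(350,205,425,230)),blob(c,(v<60),.03,(145,150,192,185)))
print(I[217,389],I[213,380],H[217,389],H[240,389])
cr=cv2.resize(I[190:300,110:430],None,fx=2.5,fy=2.5,interpolation=cv2.INTER_CUBIC);cv2.imwrite('pics/crop1.png',cr)
E
```

```text
pad_jaw (array([0.4393, 0.1899]), array([140.5,  39.2]), 1.431)
pad_marker (array([ 0.447 , -0.3746]), array([127.9,  21.2]), 1.338)
pad_driver (array([0.4532, 0.0082]), array([58.6, 42.7]), -0.664)
pad_bush (array([ 0.5856, -0.1777]), array([43. , 29.6]), -0.633)
marker (array([0.5773, 0.1912]), array([125.5,  16.6]), 1.319)
driver (array([0.5874, 0.0069]), array([53.8, 53.4]), 0.014)
bush (array([ 0.4454, -0.1816]), array([36.1, 35.7]), -1.558)
tub (array([ 0.7282, -0.2594]), array([96.4, 84.1]), -0.003)
jaw (array([ 0.5809, -0.3724]), array([137.5,  33.6]), 1.534) (array([0.6731, 0.1524]), array([94. , 36.7]), -1.162)
[ 60  74 101] [ 79  94 124] [ 10 104 101] [ 76 101  88]
```

View pics/crop1.png

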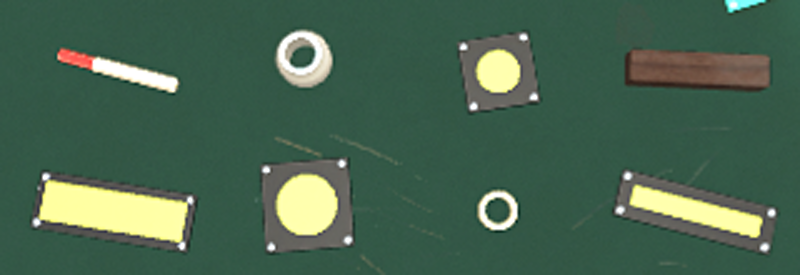

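```bash
cat >> h.py <<'E'
from scipy.optimize import minimize
def fit(c,mask,pts,x0,rot=False):
    """fit footprint pose of model points (hull silhouette) to mask by IoU"""
    S=4; m=cv2.resize(mask.astype(np.uint8),None,fx=S,fy=S,interpolation=cv2.INTER_NEAREST)
    def cost(p):
        a=p[2] if rot else 0; R=np.array([[np.cos(a),-np.sin(a),0],[np.sin(a),np.cos(a),0],[0,0,1]])
        q=pix(c,pts@R.T+[p[0],p[1],0]); hl=cv2.convexHull(np.round((q+.5)*S).astype(np.int32))
        k=cv2.fillConvexPoly(np.zeros_like(m),hl,1)
        return 1-(k&m).sum()/max(1,(k|m).sum())
    x0=list(x0)[:3 if rot else 2]; sx=np.vstack([x0]+[np.add(x0,np.eye(len(x0))[i]*(.1 if i==2 else .01)) for i in range(len(x0))])
    r=minimize(cost,x0,method='Nelder-Mead',options=dict(initial_simplex=sx,xatol=1e-4,fatol=1e-5))
    return np.round(r.x,4),round(1-r.fun,3)
def ring(d,z,n=60): t=np.linspace(0,2*np.pi,n); return np.c_[d/2*np.cos(t),d/2*np.sin(t),z+0*t]
def box(a,b,z0,z1): return np.array([[i*a/2,j*b/2,k] for i in(-1,1) for j in(-1,1) for k in(z0,z1)])
def biggest(mask,bx):
    m=np.zeros(mask.shape,np.uint8);x0,y0,x1,y1=bx;m[y0:y1,x0:x1]=mask[y0:y1,x0:x1]
    cs=cv2.findContours(m,cv2.RETR_EXTERNAL,cv2.CHAIN_APPROX_NONE)[0]
    return cv2.drawContours(np.zeros_like(m),[max(cs,key=cv2.contourArea)],-1,1,-1)
E
python3 - <<'E'
import pickle;from h import *
d=pickle.load(open('d0.pkl','rb'));c=d['top'];I=c['color'].astype(int)
H=cv2.cvtColor(c['color'],cv2.COLOR_BGR2HSV);h,s,v=[H[...,i].astype(int) for i in range(3)]
red=I[...,2]-I[...,1]   # bench is green: R<G
yel=(I[...,2]-I[...,0]>50)&(v>140)
for n,b,p,x,r in [('pad_jaw',(115,255,195,295),box(.139,.036,.005,.005),(.439,.19,1.431),1),('pad_marker',(350,255,430,295),box(.125,.018,.005,.005),(.447,-.375,1.338),1),('pad_driver',(210,250,256,295),ring(.057,.005),(.453,.008),0),('pad_bush',(292,200,330,237),ring(.041,.005),(.5856,-.178),0)]:
    print(n,fit(c,biggest(yel,b),p,x,r))
ob=red>-2
for n,b,p,x,r in [('marker',(128,203,190,233),box(.121,.014,0,.013),(.577,.191,1.319),1),('jaw',(350,203,425,232),box(.135,.032,0,.034),(.58,-.372,1.534),1),('driver',(212,196,252,230),np.r_[ring(.053,0),ring(.053,.02),ring(.042,.048)],(.587,.007),0),('bush',(298,263,322,287),np.r_[ring(.037,0),ring(.037,.018)],(.445,-.181),0)]:
    print(n,fit(c,biggest(ob,b),p,x,r))
E
```

```text
pad_jaw (array([0.44  , 0.1895, 1.4192]), np.float64(0.923))
pad_marker (array([ 0.4475, -0.3733,  1.342 ]), np.float64(0.866))
pad_driver (array([0.4485, 0.0028]), np.float64(0.934))
pad_bush (array([ 0.582 , -0.1824]), np.float64(0.91))
marker (array([0.5777, 0.1929, 1.3149]), np.float64(0.892))
jaw (array([ 0.5835, -0.376 ,  1.5506]), np.float64(0.921))
driver (array([0.5899, 0.0084]), np.float64(0.937))
bush (array([ 0.4452, -0.1818]), np.float64(0.947))
```

>>> {"fn": "jog_arm", "kwargs": {
  "increments": [
    {"rz":0.12},
    {"rz":0.12},
    {"rz":0.12},
    {"rz":0.12},
    {"rz":0.12},
    {"rz":0.12},
    {"rz":0.12},
    {"rz":0.12}
  ],
  "jaw": 0.04
}}

```text
$.increments[0]: bad value
```

>>> {"fn": "jog_arm", "kwargs": {
  "increments": [
    {"rz":0.12},
    {"rz":0.12},
    {"rz":0.12},
    {"rz":0.11}
  ]
}}

```text
$.increments[0]: bad value
```

>>> {"fn": "jog_arm", "kwargs": {
  "increments": [
    {"x":0,"y":0,"z":0,"rx":0,"ry":0,"rz":0.12},
    {"x":0,"y":0,"z":0,"rx":0,"ry":0,"rz":0.12},
    {"x":0,"y":0,"z":0,"rx":0,"ry":0,"rz":0.12},
    {"x":0,"y":0,"z":0,"rx":0,"ry":0,"rz":0.12},
    {"x":0,"y":0,"z":0,"rx":0,"ry":0,"rz":0.12},
    {"x":0,"y":0,"z":0,"rx":0,"ry":0,"rz":0.12},
    {"x":0,"y":0,"z":0,"rx":0,"ry":0,"rz":0.12},
    {"x":0,"y":0,"z":0,"rx":0,"ry":0,"rz":0.12}
  ],
  "jaw": 0.04
}}

```text
time_s: 0.77
tool_pos: [0.2099, 0.5082, 0.253]
orientation: [0.628, 0.778, -0.0, 0.0]
force: [0.6, 0.5, -0.0]
grip_width: 0.04
```

>>> {"fn": "jog_arm", "kwargs": {
  "increments": [
    {"x":0,"y":0,"z":0,"rx":0,"ry":0,"rz":0.12},
    {"x":0,"y":0,"z":0,"rx":0,"ry":0,"rz":0.12},
    {"x":0,"y":0,"z":0,"rx":0,"ry":0,"rz":0.12},
    {"x":0,"y":0,"z":0,"rx":0,"ry":0,"rz":0.11}
  ]
}}

```text
time_s: 1.1
tool_pos: [0.2099, 0.5082, 0.2529]
orientation: [0.792, 0.611, -0.0, 0.0]
force: [-0.8, 0.1, -0.4]
grip_width: 0.0399
```

```bash
cat > go.py <<'E'
import sys,numpy as np;from cell import manip;from scipy.spatial.transform import Rotation as R
s=manip.sense();r=R.from_quat(s['orientation']).as_matrix();t=np.array([float(a) for a in sys.argv[1:4]])
print('d tool',np.round(r.T@(t-s['tool_pos']),4),'ytool ang',round(float(np.arctan2(r[1,1],r[0,1])),3),'tip',manip.tip_extent,'t',s['time_s'],'w',s['grip_width'],'f',s['force'].round(1))
if len(sys.argv)>4:
    a=float(sys.argv[4])-np.arctan2(r[1,1],r[0,1]); print('rz',round(float(-((a+np.pi/2)%np.pi-np.pi/2)),3))
E
python3 go.py .5777 .1929 .16 -.256
```

```text
d tool [-0.2113  0.4359  0.093 ] ytool ang -0.257 tip 0.022 t 1.1 w 0.03986041147654459 f [-0.8  0.1 -0.4]
rz -0.001
```

>>> {"fn": "jog_arm", "kwargs": {
  "increments": [
    {"x":-0.016,"y":0.033,"z":0.007,"rx":0,"ry":0,"rz":0},
    {"x":-0.016,"y":0.033,"z":0.007,"rx":0,"ry":0,"rz":0},
    {"x":-0.016,"y":0.033,"z":0.007,"rx":0,"ry":0,"rz":0},
    {"x":-0.016,"y":0.033,"z":0.007,"rx":0,"ry":0,"rz":0},
    {"x":-0.016,"y":0.033,"z":0.007,"rx":0,"ry":0,"rz":0},
    {"x":-0.016,"y":0.033,"z":0.007,"rx":0,"ry":0,"rz":0},
    {"x":-0.016,"y":0.033,"z":0.007,"rx":0,"ry":0,"rz":0},
    {"x":-0.016,"y":0.033,"z":0.007,"rx":0,"ry":0,"rz":0}
  ]
}}

```text
time_s: 1.77
tool_pos: [0.435, 0.3173, 0.1968]
orientation: [0.79, 0.613, -0.0, -0.0]
force: [-0.5, 0.7, -0.0]
grip_width: 0.0401
```

>>> {"fn": "jog_arm", "kwargs": {
  "increments": [
    {"x":-0.016,"y":0.034,"z":0.007,"rx":0,"ry":0,"rz":0},
    {"x":-0.016,"y":0.034,"z":0.007,"rx":0,"ry":0,"rz":0},
    {"x":-0.016,"y":0.034,"z":0.007,"rx":0,"ry":0,"rz":0},
    {"x":-0.017,"y":0.034,"z":0.007,"rx":0,"ry":0,"rz":0},
    {"x":-0.018,"y":0.034,"z":0.007,"rx":0,"ry":0,"rz":0},
    {"x":0,"y":0,"z":0,"rx":0,"ry":0,"rz":0}
  ]
}}

```text
time_s: 2.27
tool_pos: [0.5817, 0.1913, 0.16]
orientation: [0.792, 0.611, -0.001, 0.0]
force: [-0.6, -0.5, -0.3]
grip_width: 0.0401
```

```bash
python3 go.py .5777 .1929 .03 -.256; python3 - <<'E'
from cell import imaging;from h import *;import pickle
c=imaging.get_image('wrist');pickle.dump(c,open('w1.pkl','wb'));cv2.imwrite('pics/w1.png',c['color'])
print(pix(c,[[.5777,.1929,.006],[.44,.1895,.005]]))
E
```

```text
d tool [ 0.0008 -0.0042  0.13  ] ytool ang -0.256 tip 0.022 t 2.2667 w 0.04009452824117421 f [-0.6 -0.5 -0.3]
rz -0.0
[[269.09806966 199.206577  ]
 [133.69798749 236.9493931 ]]
```

View pics/w1.png

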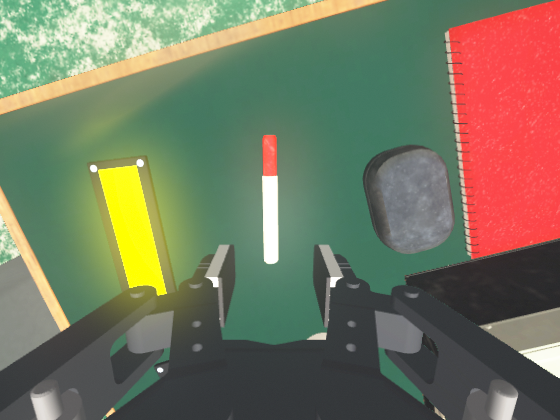

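Wrist view: marker centre is at (270,199) and the top-view fit predicted (269,199), so they agree. The marker lies along tool x. Descending.

>>> {"fn": "jog_arm", "kwargs": {
  "increments": [
    {"x":0.001,"y":-0.004,"z":0.03,"rx":0,"ry":0,"rz":0},
    {"x":0,"y":0,"z":0.035,"rx":0,"ry":0,"rz":0},
    {"x":0,"y":0,"z":0.03,"rx":0,"ry":0,"rz":0},
    {"x":0,"y":0,"z":0.02,"rx":0,"ry":0,"rz":0},
    {"x":0,"y":0,"z":0.012,"rx":0,"ry":0,"rz":0},
    {"x":0,"y":0,"z":0.003,"rx":0,"ry":0,"rz":0}
  ],
  "jaw": 0.03,
  "squeeze": 25
}}

```text
time_s: 2.82
tool_pos: [0.5725, 0.1988, 0.0301]
orientation: [0.79, 0.613, -0.002, -0.001]
force: [-0.1, -0.1, 0.3]
grip_width: 0.0298
```

>>> {"fn": "jog_arm", "kwargs": {
  "increments": [
    {"x":0,"y":0,"z":0,"rx":0,"ry":0,"rz":0},
    {"x":0,"y":0,"z":-0.002,"rx":0,"ry":0,"rz":0},
    {"x":0,"y":0,"z":0,"rx":0,"ry":0,"rz":0},
    {"x":0,"y":0,"z":0,"rx":0,"ry":0,"rz":0}
  ],
  "jaw": 0.0
}}

```text
time_s: 3.15
tool_pos: [0.5749, 0.1985, 0.0358]
orientation: [0.79, 0.613, 0.001, 0.001]
force: [0.4, 2.0, 4.3]
grip_width: 0.0002
```

>>> {"fn": "jog_arm", "kwargs": {
  "increments": [
    {"x":0,"y":0,"z":-0.002,"rx":0,"ry":0,"rz":0},
    {"x":0,"y":0,"z":-0.03,"rx":0,"ry":0,"rz":0},
    {"x":0,"y":0,"z":-0.04,"rx":0,"ry":0,"rz":0},
    {"x":0,"y":0,"z":-0.02,"rx":0,"ry":0,"rz":0},
    {"x":0,"y":0,"z":0,"rx":0,"ry":0,"rz":0},
    {"x":0,"y":0,"z":0,"rx":0,"ry":0,"rz":0},
    {"x":0,"y":0,"z":0,"rx":0,"ry":0,"rz":0}
  ],
  "jaw": 0.03
}}

```text
time_s: 3.73
tool_pos: [0.5738, 0.198, 0.1255]
orientation: [0.79, 0.613, -0.001, -0.0]
force: [-0.2, -1.0, -0.4]
grip_width: 0.0304
```

```bash
cat > look.py <<'E'
import sys;from cell import imaging,manip;from h import *;import pickle
n=sys.argv[1];c=imaging.get_image('wrist');pickle.dump(c,open(n+'.pkl','wb'));cv2.imwrite(f'pics/{n}.png',c['color'])
s=manip.sense();print(s['tool_pos'].round(4),s['time_s'],s['joint_vel'].round(3))
E
python3 look.py w2; python3 - <<'E'
import pickle;from h import *
c=pickle.load(open('w2.pkl','rb'));I=c['color'].astype(int)
m=(I[...,2]-I[...,1]>-2)&(I.max(2)>130)
print(cv2.connectedComponentsWithStats(m.astype(np.uint8))[2])
E
```

```text
[0.5737 0.198  0.1251] 3.7833 [ 0.     0.01   0.001 -0.     0.002 -0.001]
[[     0      0    560    420 193099]
 [    70      0      1      1      1]
 [     0      0    378    111   7026]
 [    80      3      7      5     18]
 [   136      2      2      1      2]
 [   134      5      1      1      1]
 [   483      4     77    278  17824]
 [    76      6      3      3      6]
 [   272      6      1      2      2]
 [   148      9      2      1      2]
 [   114     11      3      2      4]
 [   206     12      1      1      1]
 [   208     13      2      2      3]
 [   108     19      3      6     11]
 [   199     18      4     10     22]
 [     3     21      2      1      2]
 [    74     21     10     12     47]
 [     4     23      1      2      2]
 [   127     22      1      1      1]
 [   182     23      1      1      1]
 [    67     25      3      5     10]
 [   135     25      1      1      1]
 [    89     27     24     22    172]
 [   146     29      1      1      1]
 [    36     32      1      1      1]
 [    55     32      4      7     11]
 [    86     32      2      1      2]

[... 4620 characters left out ...]
      1      3]
 [    34    348      1      1      1]
 [    36    348      1      1      1]
 [   393    348      1      1      1]
 [    11    351      2      1      2]
 [    17    350      1      1      1]
 [    21    351      1      2      2]
 [    31    350      2      3      3]
 [    34    351      1      1      1]
 [    14    352      2      1      2]
 [     8    357      1      1      1]
 [    18    356      2      2      3]
 [    16    358      1      2      2]
 [    13    360      2      2      2]
 [   536    360     24     20    236]
 [    10    364      1      1      1]
 [    43    385     29     32    668]
 [   479    385     26     32    608]
 [    79    413      8      7     34]]
```

View pics/w2.png

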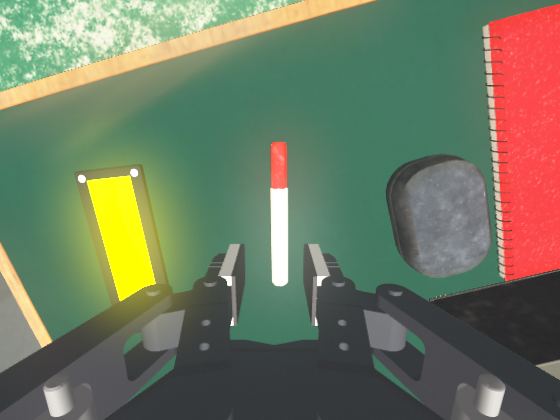

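```bash
cat > mk.py <<'E'
import sys,pickle;from h import *
c=pickle.load(open(sys.argv[1]+'.pkl','rb'));x0,y0,x1,y1,z=[float(a) for a in sys.argv[2:]]
P=w(c,[[x0,y0],[x1,y1]],z);d=P[1]-P[0];print('mid',P.mean(0).round(4),'len',np.linalg.norm(d).round(4),'ang',np.arctan2(d[1],d[0]).round(3))
E
python3 mk.py w2 279 142 280 286 .0065; python3 go.py .5777 .1929 .0245 -.256;
```

```text
mid [0.5765 0.1894 0.0065] len 0.1246 ang -1.809
d tool [-0.0038  0.0054  0.1006] ytool ang -0.251 tip 0.022 t 3.7833 w 0.02990555872373706 f [ 0.2  0.4 -0.2]
rz 0.005
```

>>> {"fn": "jog_arm", "kwargs": {
  "increments": [
    {"x":-0.0065,"y":0.004,"z":0.02,"rx":0,"ry":0,"rz":0},
    {"x":0,"y":0,"z":0.03,"rx":0,"ry":0,"rz":0},
    {"x":0,"y":0,"z":0.028,"rx":0,"ry":0,"rz":0},
    {"x":0,"y":0,"z":0.015,"rx":0,"ry":0,"rz":0},
    {"x":0,"y":0,"z":0.007,"rx":0,"ry":0,"rz":0},
    {"x":0,"y":0,"z":0,"rx":0,"ry":0,"rz":0},
    {"x":0,"y":0,"z":0,"rx":0,"ry":0,"rz":0}
  ]
}}

```text
time_s: 4.37
tool_pos: [0.5767, 0.1908, 0.0263]
orientation: [0.79, 0.613, -0.0, -0.0]
force: [0.3, 0.2, -0.1]
grip_width: 0.03
```

>>> {"fn": "jog_arm", "kwargs": {
  "increments": [
    {"x":0,"y":0,"z":0,"rx":0,"ry":0,"rz":0},
    {"x":0,"y":0,"z":0,"rx":0,"ry":0,"rz":0},
    {"x":0,"y":0,"z":0,"rx":0,"ry":0,"rz":0},
    {"x":0,"y":0,"z":0,"rx":0,"ry":0,"rz":0}
  ],
  "jaw": 0.0
}}

```text
time_s: 4.7
tool_pos: [0.5772, 0.1909, 0.0275]
orientation: [0.79, 0.613, 0.001, 0.001]
force: [-0.6, 0.3, 5.7]
grip_width: 0.0127
```

>>> {"fn": "jog_arm", "kwargs": {
  "increments": [
    {"x":0,"y":0,"z":-0.015,"rx":0,"ry":0,"rz":0},
    {"x":0,"y":0,"z":-0.03,"rx":0,"ry":0,"rz":0},
    {"x":0,"y":0,"z":-0.04,"rx":0,"ry":0,"rz":0},
    {"x":-0.01,"y":0,"z":-0.035,"rx":0,"ry":0,"rz":0},
    {"x":-0.025,"y":0,"z":0,"rx":0,"ry":0,"rz":0},
    {"x":-0.038,"y":0,"z":0,"rx":0,"ry":0,"rz":0},
    {"x":-0.038,"y":0.002,"z":0,"rx":0,"ry":0,"rz":0},
    {"x":-0.038,"y":0.002,"z":0,"rx":0,"ry":0,"rz":0}
  ]
}}

```text
time_s: 5.37
tool_pos: [0.5427, 0.0443, 0.1467]
orientation: [0.79, 0.613, 0.0, 0.0]
force: [0.8, -1.3, 0.3]
grip_width: 0.0126
```

>>> {"fn": "jog_arm", "kwargs": {
  "increments": [
    {"x":-0.038,"y":0.002,"z":0,"rx":0,"ry":0,"rz":0},
    {"x":-0.038,"y":0.002,"z":0,"rx":0,"ry":0,"rz":0},
    {"x":-0.038,"y":0.002,"z":0,"rx":0,"ry":0,"rz":0},
    {"x":-0.038,"y":0.002,"z":0,"rx":0,"ry":0,"rz":0},
    {"x":-0.038,"y":0.002,"z":0,"rx":0,"ry":0,"rz":0},
    {"x":-0.038,"y":0.002,"z":0,"rx":0,"ry":0,"rz":0},
    {"x":-0.038,"y":0,"z":0,"rx":0,"ry":0,"rz":0},
    {"x":-0.038,"y":0,"z":0,"rx":0,"ry":0,"rz":0}
  ]
}}

```text
time_s: 6.03
tool_pos: [0.4788, -0.2537, 0.1466]
orientation: [0.79, 0.613, 0.0, 0.0]
force: [0.4, -0.4, 0.1]
grip_width: 0.0129
```

>>> {"fn": "jog_arm", "kwargs": {
  "increments": [
    {"x":-0.038,"y":0,"z":0,"rx":0,"ry":0,"rz":-0.027},
    {"x":-0.038,"y":0,"z":0,"rx":0,"ry":0,"rz":0},
    {"x":-0.038,"y":0,"z":0,"rx":0,"ry":0,"rz":0},
    {"x":-0.012,"y":0,"z":0,"rx":0,"ry":0,"rz":0},
    {"x":0,"y":0,"z":0,"rx":0,"ry":0,"rz":0},
    {"x":0,"y":0,"z":0,"rx":0,"ry":0,"rz":0},
    {"x":0,"y":0,"z":0,"rx":0,"ry":0,"rz":0}
  ]
}}

```text
time_s: 6.62
tool_pos: [0.4509, -0.3732, 0.1463]
orientation: [0.781, 0.624, 0.0, -0.0]
force: [0.1, 0.7, 0.8]
grip_width: 0.0125
```

```bash
python3 look.py w3;python3 go.py .4475 -.3733 .033 -.229
```

```text
[ 0.4511 -0.3731  0.1464] 6.6667 [ 0.006 -0.002 -0.003 -0.001  0.001 -0.003]
d tool [-0.0011 -0.0034  0.1134] ytool ang -0.222 tip 0.022 t 6.6667 w 0.01229439298349133 f [0.2 0.7 1.4]
rz 0.007
```

View pics/w3.png

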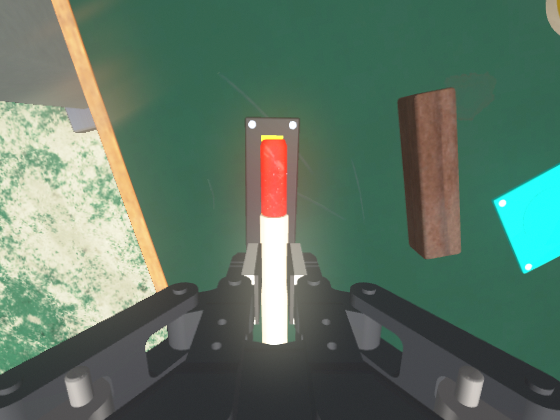

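```bash
python3 mk.py w3 273.5 139 275 342 .1254;python3 - <<'E'
import pickle;from h import *
c=pickle.load(open('w3.pkl','rb'));P=w(c,[[246.5,118],[299.5,118]],.005)[:,:2];e=P.mean(0);d=P[1]-P[0];print(np.linalg.norm(d))
n=np.array([-d[1],d[0]])/np.linalg.norm(d);print(e+.0775*n,e-.0775*n)
E
```

```text
mid [ 0.4527 -0.3674  0.1254] len 0.1094 ang -1.786
0.04413495499413096
[ 0.48367496 -0.2259162 ] [ 0.44948578 -0.37709854]
```

>>> {"fn": "jog_arm", "kwargs": {
  "increments": [
    {"x":-0.0025,"y":-0.002,"z":0.025,"rx":0,"ry":0,"rz":0.005},
    {"x":0,"y":0,"z":0.035,"rx":0,"ry":0,"rz":0},
    {"x":0,"y":0,"z":0.03,"rx":0,"ry":0,"rz":0},
    {"x":0,"y":0,"z":0.015,"rx":0,"ry":0,"rz":0},
    {"x":0,"y":0,"z":0.007,"rx":0,"ry":0,"rz":0},
    {"x":0,"y":0,"z":0,"rx":0,"ry":0,"rz":0},
    {"x":0,"y":0,"z":0,"rx":0,"ry":0,"rz":0}
  ]
}}

```text
time_s: 7.25
tool_pos: [0.4488, -0.376, 0.035]
orientation: [0.783, 0.622, 0.0, 0.0]
force: [0.1, 0.3, -0.8]
grip_width: 0.0124
```

>>> {"fn": "jog_arm", "kwargs": {
  "increments": [
    {"x":0,"y":0,"z":0,"rx":0,"ry":0,"rz":0},
    {"x":0,"y":0,"z":0,"rx":0,"ry":0,"rz":0},
    {"x":0,"y":0,"z":0,"rx":0,"ry":0,"rz":0}
  ]
}}

```text
time_s: 7.5
tool_pos: [0.4484, -0.3766, 0.035]
orientation: [0.783, 0.622, 0.0, 0.001]
force: [0.3, -0.5, 0.0]
grip_width: 0.0122
```

>>> {"fn": "jog_arm", "kwargs": {
  "increments": [
    {"x":0,"y":0,"z":0.002,"rx":0,"ry":0,"rz":0},
    {"x":0,"y":0,"z":0,"rx":0,"ry":0,"rz":0},
    {"x":0,"y":0,"z":0,"rx":0,"ry":0,"rz":0}
  ]
}}

```text
time_s: 7.75
tool_pos: [0.4482, -0.3767, 0.0324]
orientation: [0.783, 0.622, 0.0, 0.0]
force: [1.2, 0.0, 1.3]
grip_width: 0.0123
```

>>> {"fn": "jog_arm", "kwargs": {
  "increments": [
    {"x":0,"y":0,"z":0,"rx":0,"ry":0,"rz":0},
    {"x":0,"y":0,"z":0,"rx":0,"ry":0,"rz":0},
    {"x":0,"y":0,"z":0,"rx":0,"ry":0,"rz":0}
  ],
  "jaw": 0.03
}}

```text
time_s: 8.0
tool_pos: [0.448, -0.3766, 0.0322]
orientation: [0.783, 0.622, -0.0, -0.0]
force: [-0.2, 0.0, -0.2]
grip_width: 0.0301
```

>>> {"fn": "jog_arm", "kwargs": {
  "increments": [
    {"x":0,"y":0,"z":-0.02,"rx":0,"ry":0,"rz":0},
    {"x":0,"y":0,"z":-0.035,"rx":0,"ry":0,"rz":0},
    {"x":0,"y":0,"z":-0.04,"rx":0,"ry":0,"rz":0},
    {"x":0,"y":0,"z":-0.04,"rx":0,"ry":0,"rz":-0.104},
    {"x":0,"y":0,"z":-0.01,"rx":0,"ry":0,"rz":-0.104},
    {"x":0,"y":0.025,"z":0,"rx":0,"ry":0,"rz":0},
    {"x":0,"y":0.035,"z":0,"rx":0,"ry":0,"rz":0}
  ]
}}

```text
time_s: 8.58
tool_pos: [0.5075, -0.3785, 0.1793]
orientation: [0.715, 0.699, -0.0, 0.001]
force: [0.1, -1.1, 0.9]
grip_width: 0.03
```

>>> {"fn": "jog_arm", "kwargs": {
  "increments": [
    {"x":0,"y":0.035,"z":0,"rx":0,"ry":0,"rz":0},
    {"x":0,"y":0.03,"z":0,"rx":0,"ry":0,"rz":0},
    {"x":0,"y":0.01,"z":0,"rx":0,"ry":0,"rz":0},
    {"x":0,"y":0,"z":0,"rx":0,"ry":0,"rz":0},
    {"x":0,"y":0,"z":0,"rx":0,"ry":0,"rz":0},
    {"x":0,"y":0,"z":0,"rx":0,"ry":0,"rz":0}
  ],
  "jaw": 0.06
}}

```text
time_s: 9.08
tool_pos: [0.5821, -0.3795, 0.1773]
orientation: [0.715, 0.699, -0.0, -0.0]
force: [0.0, -0.9, -0.6]
grip_width: 0.0599
```

```bash
python3 look.py w4;python3 go.py .5835 -.376 .04 -.02
```

```text
[ 0.5821 -0.3797  0.1775] 9.1333 [-0.003 -0.005 -0.003 -0.     0.002  0.003]
d tool [0.0037 0.0014 0.1375] ytool ang -0.022 tip 0.022 t 9.1333 w 0.05998936712180507 f [0.4 0.7 0.3]
rz -0.002
```

View pics/w4.png

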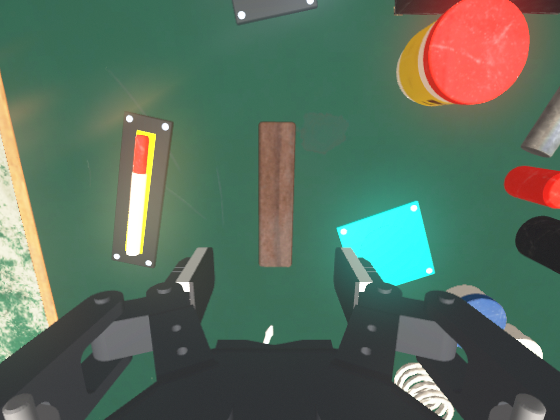

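Marker lies on its bar with only about 2–3 mm of offset. Jaw at (277,195) is upright between the fingers.

```bash
python3 mk.py w4 277.5 122 275.5 267 .034; python3 mk.py w4 142.5 134 133 256 .012;python3 mk.py w4 146.5 131 135.5 254.5 .005
```

```text
mid [ 0.5847 -0.3761  0.034 ] len 0.1334 ang -1.603
mid [ 0.4489 -0.3777  0.012 ] len 0.1244 ang -1.784
mid [ 0.4491 -0.3771  0.005 ] len 0.1287 ang -1.792
```

>>> {"fn": "jog_arm", "kwargs": {
  "increments": [
    {"x":0.0035,"y":0.002,"z":0.025,"rx":0,"ry":0,"rz":0.01},
    {"x":0,"y":0,"z":0.038,"rx":0,"ry":0,"rz":0},
    {"x":0,"y":0,"z":0.038,"rx":0,"ry":0,"rz":0},
    {"x":0,"y":0,"z":0.028,"rx":0,"ry":0,"rz":0},
    {"x":0,"y":0,"z":0.014,"rx":0,"ry":0,"rz":0},
    {"x":0,"y":0,"z":0.004,"rx":0,"ry":0,"rz":0},
    {"x":0,"y":0,"z":0,"rx":0,"ry":0,"rz":0},
    {"x":0,"y":0,"z":0,"rx":0,"ry":0,"rz":0}
  ],
  "squeeze": 50
}}

```text
time_s: 9.8
tool_pos: [0.5853, -0.3766, 0.0319]
orientation: [0.718, 0.696, 0.0, 0.001]
force: [-0.6, -1.1, -0.7]
grip_width: 0.0598
```

>>> {"fn": "jog_arm", "kwargs": {
  "increments": [
    {"x":0,"y":0,"z":0,"rx":0,"ry":0,"rz":0},
    {"x":0,"y":0,"z":0,"rx":0,"ry":0,"rz":0},
    {"x":0,"y":0,"z":0,"rx":0,"ry":0,"rz":0},
    {"x":0,"y":0,"z":0,"rx":0,"ry":0,"rz":0},
    {"x":0,"y":0,"z":0,"rx":0,"ry":0,"rz":0}
  ],
  "jaw": 0.02
}}

```text
time_s: 10.22
tool_pos: [0.5856, -0.3764, 0.0321]
orientation: [0.718, 0.696, -0.0, 0.001]
force: [-1.4, 0.4, 6.6]
grip_width: 0.0313
```

>>> {"fn": "jog_arm", "kwargs": {
  "increments": [
    {"x":0,"y":0,"z":-0.015,"rx":0,"ry":0,"rz":0},
    {"x":0,"y":0,"z":-0.03,"rx":0,"ry":0,"rz":0},
    {"x":0,"y":0,"z":-0.04,"rx":0,"ry":0,"rz":0},
    {"x":0,"y":0,"z":-0.035,"rx":0,"ry":0,"rz":0.058},
    {"x":0,"y":0,"z":0,"rx":0,"ry":0,"rz":0.058},
    {"x":0.02,"y":-0.009,"z":0,"rx":0,"ry":0,"rz":0},
    {"x":0.036,"y":-0.015,"z":0,"rx":0,"ry":0,"rz":0},
    {"x":0.036,"y":-0.015,"z":0,"rx":0,"ry":0,"rz":0}
  ]
}}

```text
time_s: 10.88
tool_pos: [0.5593, -0.2786, 0.15]
orientation: [0.758, 0.653, 0.0, -0.0]
force: [1.6, 0.3, -1.9]
grip_width: 0.031
```

>>> {"fn": "jog_arm", "kwargs": {
  "increments": [
    {"x":0.036,"y":-0.015,"z":0,"rx":0,"ry":0,"rz":0},
    {"x":0.036,"y":-0.015,"z":0,"rx":0,"ry":0,"rz":0},
    {"x":0.036,"y":-0.015,"z":0,"rx":0,"ry":0,"rz":0},
    {"x":0.036,"y":-0.015,"z":0,"rx":0,"ry":0,"rz":0},
    {"x":0.036,"y":-0.015,"z":0,"rx":0,"ry":0,"rz":0},
    {"x":0.036,"y":-0.015,"z":0,"rx":0,"ry":0,"rz":0},
    {"x":0.036,"y":-0.015,"z":0,"rx":0,"ry":0,"rz":0},
    {"x":0.036,"y":-0.015,"z":0,"rx":0,"ry":0,"rz":0}
  ]
}}

```text
time_s: 11.55
tool_pos: [0.4827, 0.0249, 0.1507]
orientation: [0.757, 0.653, 0.0, 0.0]
force: [0.3, 0.4, -2.0]
grip_width: 0.0308
```

>>> {"fn": "jog_arm", "kwargs": {
  "increments": [
    {"x":0.036,"y":-0.015,"z":0,"rx":0,"ry":0,"rz":0},
    {"x":0.036,"y":-0.015,"z":0,"rx":0,"ry":0,"rz":0},
    {"x":0.036,"y":-0.015,"z":0,"rx":0,"ry":0,"rz":0},
    {"x":0.036,"y":-0.015,"z":0,"rx":0,"ry":0,"rz":0},
    {"x":0.014,"y":-0.008,"z":0,"rx":0,"ry":0,"rz":0},
    {"x":0,"y":0,"z":0,"rx":0,"ry":0,"rz":0},
    {"x":0,"y":0,"z":0,"rx":0,"ry":0,"rz":0},
    {"x":0,"y":0,"z":0,"rx":0,"ry":0,"rz":0}
  ]
}}

```text
time_s: 12.22
tool_pos: [0.4397, 0.1889, 0.1505]
orientation: [0.757, 0.653, 0.0, 0.0]
force: [0.1, 0.9, -1.9]
grip_width: 0.0314
```

```bash
python3 look.py w5;python3 go.py .44 .1895 .038 -.147;python3 - <<'E'
from h import *;import pickle
# re-measure pad_jaw from wrist shot w1/w2 far end: black pad corners hidden; use yellow edges in w2
c=pickle.load(open('w2.pkl','rb'));P=w(c,[[87,180],[132,175]],.005)[:,:2];e=P.mean(0);d=P[1]-P[0];print(np.linalg.norm(d));n=np.array([-d[1],d[0]])/np.linalg.norm(d);print(e+.0695*n,e-.0695*n)
E
```

```text
[0.4398 0.1887 0.1504] 12.2667 [-0.009  0.002 -0.001  0.    -0.     0.002]
d tool [0.0009 0.     0.1124] ytool ang -0.148 tip 0.022 t 12.2667 w 0.030963006149176478 f [-0.4 -0.6 -1.8]
rz -0.001
0.03773724580735852
[0.46131146 0.32570069] [0.44139476 0.18813498]
```

View pics/w5.png

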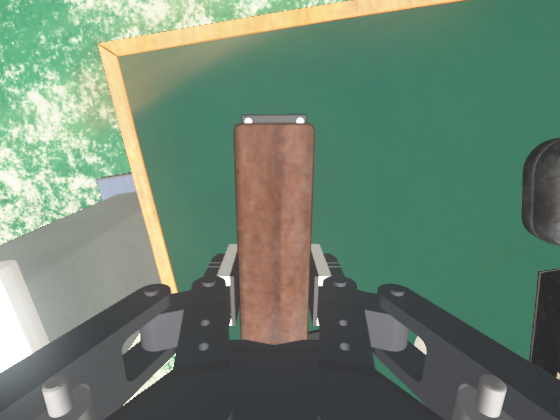

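Jaw covers the pad symmetrically, the pad's end showing at (274,119). Lowering and releasing.

>>> {"fn": "jog_arm", "kwargs": {
  "increments": [
    {"x":0,"y":0,"z":0.025,"rx":0,"ry":0,"rz":0},
    {"x":0,"y":0,"z":0.035,"rx":0,"ry":0,"rz":0},
    {"x":0,"y":0,"z":0.03,"rx":0,"ry":0,"rz":0},
    {"x":0,"y":0,"z":0.014,"rx":0,"ry":0,"rz":0},
    {"x":0,"y":0,"z":0.006,"rx":0,"ry":0,"rz":0},
    {"x":0,"y":0,"z":0.002,"rx":0,"ry":0,"rz":0},
    {"x":0,"y":0,"z":0,"rx":0,"ry":0,"rz":0},
    {"x":0,"y":0,"z":0,"rx":0,"ry":0,"rz":0}
  ]
}}

```text
time_s: 12.93
tool_pos: [0.4402, 0.1893, 0.0393]
orientation: [0.757, 0.653, 0.001, 0.001]
force: [-0.8, 1.1, -1.7]
grip_width: 0.0312
```

```bash
python3 go.py .44 .1895 .037 -.147
```

```text
d tool [ 0.0002 -0.0002  0.0023] ytool ang -0.148 tip 0.022 t 12.9333 w 0.031234669247546164 f [-0.8  1.1 -1.7]
rz -0.001
```

>>> {"fn": "jog_arm", "kwargs": {
  "increments": [
    {"x":0,"y":0,"z":0.002,"rx":0,"ry":0,"rz":0},
    {"x":0,"y":0,"z":0,"rx":0,"ry":0,"rz":0},
    {"x":0,"y":0,"z":0,"rx":0,"ry":0,"rz":0}
  ]
}}

```text
time_s: 13.18
tool_pos: [0.44, 0.1895, 0.037]
orientation: [0.757, 0.653, 0.001, 0.001]
force: [0.4, -0.8, 2.2]
grip_width: 0.0313
```

>>> {"fn": "jog_arm", "kwargs": {
  "increments": [
    {"x":0,"y":0,"z":0,"rx":0,"ry":0,"rz":0},
    {"x":0,"y":0,"z":0,"rx":0,"ry":0,"rz":0},
    {"x":0,"y":0,"z":0,"rx":0,"ry":0,"rz":0}
  ],
  "jaw": 0.05
}}

```text
time_s: 13.43
tool_pos: [0.4394, 0.1895, 0.0364]
orientation: [0.757, 0.653, 0.0, -0.0]
force: [-0.8, -0.2, 0.1]
grip_width: 0.0502
```

>>> {"fn": "jog_arm", "kwargs": {
  "increments": [
    {"x":0,"y":0,"z":-0.02,"rx":0,"ry":0,"rz":0},
    {"x":0,"y":0,"z":-0.035,"rx":0,"ry":0,"rz":0},
    {"x":0,"y":0,"z":-0.04,"rx":0,"ry":0,"rz":0},
    {"x":0,"y":0,"z":-0.04,"rx":0,"ry":0,"rz":0},
    {"x":-0.014,"y":0.015,"z":-0.015,"rx":0,"ry":0,"rz":0},
    {"x":-0.025,"y":0.028,"z":0,"rx":0,"ry":0,"rz":0},
    {"x":-0.025,"y":0.028,"z":0,"rx":0,"ry":0,"rz":0},
    {"x":-0.025,"y":0.028,"z":0,"rx":0,"ry":0,"rz":0}
  ]
}}

```text
time_s: 14.1
tool_pos: [0.525, 0.0859, 0.1869]
orientation: [0.757, 0.654, 0.0, 0.0]
force: [0.6, 0.3, 0.2]
grip_width: 0.0499
```

>>> {"fn": "jog_arm", "kwargs": {
  "increments": [
    {"x":-0.025,"y":0.028,"z":0,"rx":0,"ry":0,"rz":0},
    {"x":-0.025,"y":0.028,"z":0,"rx":0,"ry":0,"rz":0},
    {"x":-0.018,"y":0.02,"z":0,"rx":0,"ry":0,"rz":0},
    {"x":0,"y":0,"z":0,"rx":0,"ry":0,"rz":0},
    {"x":0,"y":0,"z":0,"rx":0,"ry":0,"rz":0},
    {"x":0,"y":0,"z":0,"rx":0,"ry":0,"rz":0},
    {"x":0,"y":0,"z":0,"rx":0,"ry":0,"rz":0}
  ],
  "jaw": 0.072
}}

```text
time_s: 14.68
tool_pos: [0.5889, 0.0095, 0.1864]
orientation: [0.757, 0.654, -0.0, -0.0]
force: [-0.1, 0.1, 0.8]
grip_width: 0.0719
```

```bash
python3 look.py w6;python3 go.py .59 .008 .045 -.148; python3 -c "
import pickle;from h import *
print(pix(pickle.load(open('w6.pkl','rb')),[[.59,.008,0],[.59,.008,.048],[.4485,.0028,.005]]))"
```

```text
[0.5889 0.0096 0.1865] 14.7333 [ 0.001 -0.001 -0.005  0.     0.001 -0.002]
d tool [-0.0014  0.0013  0.1415] ytool ang -0.146 tip 0.022 t 14.7333 w 0.07197157642950013 f [ 0.3 -0.3 -0.8]
rz 0.002
[[275.00471178 194.05072069]
 [275.16045107 205.68774282]
 [142.51243484 218.9284226 ]]
```

View pics/w6.png

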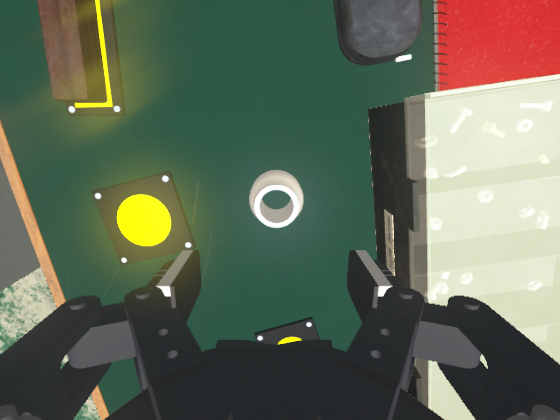

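>>> {"fn": "jog_arm", "kwargs": {
  "increments": [
    {"x":-0.001,"y":0.001,"z":0.025,"rx":0,"ry":0,"rz":0},
    {"x":0,"y":0,"z":0.038,"rx":0,"ry":0,"rz":0},
    {"x":0,"y":0,"z":0.035,"rx":0,"ry":0,"rz":0},
    {"x":0,"y":0,"z":0.03,"rx":0,"ry":0,"rz":0},
    {"x":0,"y":0,"z":0.018,"rx":0,"ry":0,"rz":0},
    {"x":0,"y":0,"z":0.01,"rx":0,"ry":0,"rz":0},
    {"x":0,"y":0,"z":0,"rx":0,"ry":0,"rz":0},
    {"x":0,"y":0,"z":0,"rx":0,"ry":0,"rz":0}
  ],
  "squeeze": 60
}}

```text
time_s: 15.4
tool_pos: [0.5907, 0.0078, 0.0311]
orientation: [0.757, 0.654, 0.0, 0.0]
force: [0.1, 0.5, -0.7]
grip_width: 0.0726
```

>>> {"fn": "jog_arm", "kwargs": {
  "increments": [
    {"x":0,"y":0,"z":0,"rx":0,"ry":0,"rz":0},
    {"x":0,"y":0,"z":0,"rx":0,"ry":0,"rz":0},
    {"x":0,"y":0,"z":0,"rx":0,"ry":0,"rz":0},
    {"x":0,"y":0,"z":0,"rx":0,"ry":0,"rz":0},
    {"x":0,"y":0,"z":0,"rx":0,"ry":0,"rz":0}
  ],
  "jaw": 0.04
}}

```text
time_s: 15.82
tool_pos: [0.5911, 0.0074, 0.0322]
orientation: [0.757, 0.653, 0.001, 0.001]
force: [-0.1, 0.7, 6.8]
grip_width: 0.0517
```

>>> {"fn": "jog_arm", "kwargs": {
  "increments": [
    {"x":0,"y":0,"z":-0.015,"rx":0,"ry":0,"rz":0},
    {"x":0,"y":0,"z":-0.03,"rx":0,"ry":0,"rz":0},
    {"x":0,"y":0,"z":-0.03,"rx":0,"ry":0,"rz":0},
    {"x":-0.003,"y":-0.02,"z":0,"rx":0,"ry":0,"rz":0},
    {"x":-0.007,"y":-0.035,"z":0,"rx":0,"ry":0,"rz":0},
    {"x":-0.007,"y":-0.035,"z":0,"rx":0,"ry":0,"rz":0},
    {"x":-0.006,"y":-0.033,"z":0,"rx":0,"ry":0,"rz":0},
    {"x":-0.003,"y":-0.018,"z":0,"rx":0,"ry":0,"rz":0}
  ]
}}

```text
time_s: 16.48
tool_pos: [0.4435, 0.0029, 0.1058]
orientation: [0.757, 0.653, -0.001, -0.001]
force: [0.3, 0.1, -2.5]
grip_width: 0.0519
```

>>> {"fn": "jog_arm", "kwargs": {
  "increments": [
    {"x":0,"y":0,"z":0.02,"rx":0,"ry":0,"rz":0},
    {"x":0,"y":0,"z":0.02,"rx":0,"ry":0,"rz":0},
    {"x":0,"y":0,"z":0.02,"rx":0,"ry":0,"rz":0},
    {"x":0,"y":0,"z":0.006,"rx":0,"ry":0,"rz":0},
    {"x":0,"y":0,"z":0,"rx":0,"ry":0,"rz":0},
    {"x":0,"y":0,"z":0,"rx":0,"ry":0,"rz":0},
    {"x":0,"y":0,"z":0,"rx":0,"ry":0,"rz":0}
  ]
}}

```text
time_s: 17.07
tool_pos: [0.4477, 0.0022, 0.0404]
orientation: [0.757, 0.653, 0.001, 0.001]
force: [-0.0, -1.0, -1.6]
grip_width: 0.052
```

```bash
python3 look.py w7;python3 go.py .447 .002 .037 -.148
```

```text
[0.4477 0.0022 0.0403] 17.1167 [-0.001  0.003  0.004  0.001 -0.005 -0.001]
d tool [-0.0003 -0.0006  0.0033] ytool ang -0.147 tip 0.022 t 17.1167 w 0.051687562270090553 f [-0.4 -0.8 -1.8]
rz 0.001
```

View pics/w7.png

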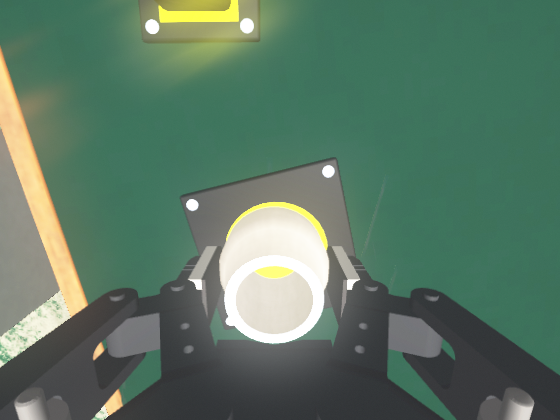

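Driver is upright and symmetric over its disc. Setting it down, then going to the bush.

>>> {"fn": "jog_arm", "kwargs": {
  "increments": [
    {"x":0,"y":0,"z":0.003,"rx":0,"ry":0,"rz":0},
    {"x":0,"y":0,"z":0,"rx":0,"ry":0,"rz":0},
    {"x":0,"y":0,"z":0,"rx":0,"ry":0,"rz":0}
  ]
}}

```text
time_s: 17.37
tool_pos: [0.4478, 0.0022, 0.0372]
orientation: [0.757, 0.653, 0.001, 0.001]
force: [-0.6, 0.5, 5.2]
grip_width: 0.0518
```

>>> {"fn": "jog_arm", "kwargs": {
  "increments": [
    {"x":0,"y":0,"z":0,"rx":0,"ry":0,"rz":0},
    {"x":0,"y":0,"z":0,"rx":0,"ry":0,"rz":0},
    {"x":0,"y":0,"z":0,"rx":0,"ry":0,"rz":0}
  ],
  "jaw": 0.072
}}

```text
time_s: 17.62
tool_pos: [0.4472, 0.0023, 0.0365]
orientation: [0.757, 0.653, 0.0, 0.0]
force: [0.8, 0.0, -1.0]
grip_width: 0.0715
```

>>> {"fn": "jog_arm", "kwargs": {
  "increments": [
    {"x":0,"y":0,"z":-0.02,"rx":0,"ry":0,"rz":0},
    {"x":0,"y":0,"z":-0.035,"rx":0,"ry":0,"rz":0},
    {"x":0,"y":0,"z":-0.04,"rx":0,"ry":0,"rz":0},
    {"x":0,"y":0,"z":-0.03,"rx":0,"ry":0,"rz":0},
    {"x":-0.022,"y":0.003,"z":0,"rx":0,"ry":0,"rz":0},
    {"x":-0.035,"y":0.005,"z":0,"rx":0,"ry":0,"rz":0},
    {"x":-0.035,"y":0.005,"z":0,"rx":0,"ry":0,"rz":0},
    {"x":-0.035,"y":0.005,"z":0,"rx":0,"ry":0,"rz":0}
  ]
}}

```text
time_s: 18.28
tool_pos: [0.446, -0.1272, 0.1616]
orientation: [0.757, 0.654, 0.0, 0.0]
force: [0.9, -0.0, 0.1]
grip_width: 0.072
```

>>> {"fn": "jog_arm", "kwargs": {
  "increments": [
    {"x":-0.035,"y":0.005,"z":0,"rx":0,"ry":0,"rz":0},
    {"x":-0.02,"y":0.002,"z":0,"rx":0,"ry":0,"rz":0},
    {"x":0,"y":0,"z":0,"rx":0,"ry":0,"rz":0},
    {"x":0,"y":0,"z":0,"rx":0,"ry":0,"rz":0},
    {"x":0,"y":0,"z":0,"rx":0,"ry":0,"rz":0},
    {"x":0,"y":0,"z":0,"rx":0,"ry":0,"rz":0}
  ],
  "jaw": 0.06
}}

```text
time_s: 18.78
tool_pos: [0.4451, -0.1803, 0.1613]
orientation: [0.757, 0.654, 0.0, -0.0]
force: [-0.7, 0.6, 0.6]
grip_width: 0.0599
```

```bash
python3 look.py w8;python3 go.py .4452 -.1818 .03 -.148; python3 -c "
import pickle;from h import *
print(pix(pickle.load(open('w8.pkl','rb')),[[.4452,-.1818,0],[.4452,-.1818,.018],[.582,-.1824,.005]]))"
```

```text
[ 0.4452 -0.1803  0.1614] 18.8333 [-0.003  0.001 -0.004 -0.001  0.002 -0.002]
d tool [-0.0015  0.0003  0.1314] ytool ang -0.146 tip 0.022 t 18.8333 w 0.060159680129519194 f [ 0.4 -0.1  0.2]
rz 0.002
[[273.983856   199.82340125]
 [273.98004527 204.47707481]
 [419.38983273 181.1112097 ]]
```

View pics/w8.png

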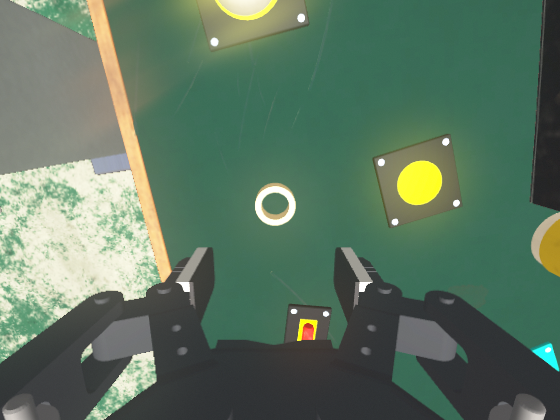

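>>> {"fn": "jog_arm", "kwargs": {
  "increments": [
    {"x":-0.0015,"y":0.001,"z":0.025,"rx":0,"ry":0,"rz":0},
    {"x":0,"y":0,"z":0.038,"rx":0,"ry":0,"rz":0},
    {"x":0,"y":0,"z":0.038,"rx":0,"ry":0,"rz":0},
    {"x":0,"y":0,"z":0.02,"rx":0,"ry":0,"rz":0},
    {"x":0,"y":0,"z":0.01,"rx":0,"ry":0,"rz":0},
    {"x":0,"y":0,"z":0.004,"rx":0,"ry":0,"rz":0},
    {"x":0,"y":0,"z":0,"rx":0,"ry":0,"rz":0},
    {"x":0,"y":0,"z":0,"rx":0,"ry":0,"rz":0}
  ],
  "squeeze": 40
}}

```text
time_s: 19.5
tool_pos: [0.4463, -0.1828, 0.027]
orientation: [0.757, 0.654, 0.0, 0.0]
force: [-0.6, -0.6, -0.1]
grip_width: 0.06
```

>>> {"fn": "jog_arm", "kwargs": {
  "increments": [
    {"x":0,"y":0,"z":0,"rx":0,"ry":0,"rz":0},
    {"x":0,"y":0,"z":0,"rx":0,"ry":0,"rz":0},
    {"x":0,"y":0,"z":0,"rx":0,"ry":0,"rz":0},
    {"x":0,"y":0,"z":0,"rx":0,"ry":0,"rz":0},
    {"x":0,"y":0,"z":0,"rx":0,"ry":0,"rz":0}
  ],
  "jaw": 0.025
}}

```text
time_s: 19.92
tool_pos: [0.4463, -0.1831, 0.0275]
orientation: [0.757, 0.653, 0.0, 0.001]
force: [-0.6, 0.1, 6.8]
grip_width: 0.0349
```

```bash
python3 go.py .582 -.183 .034 -.148
```

```text
d tool [ 0.02    0.1342 -0.0063] ytool ang -0.147 tip 0.022 t 19.9167 w 0.03493295982350022 f [-0.6  0.1  6.8]
rz 0.001
```

>>> {"fn": "jog_arm", "kwargs": {
  "increments": [
    {"x":0,"y":0,"z":-0.015,"rx":0,"ry":0,"rz":0},
    {"x":0,"y":0,"z":-0.03,"rx":0,"ry":0,"rz":0},
    {"x":0,"y":0,"z":-0.015,"rx":0,"ry":0,"rz":0},
    {"x":0.003,"y":0.02,"z":0,"rx":0,"ry":0,"rz":0},
    {"x":0.005,"y":0.035,"z":0,"rx":0,"ry":0,"rz":0},
    {"x":0.005,"y":0.035,"z":0,"rx":0,"ry":0,"rz":0},
    {"x":0.005,"y":0.03,"z":0,"rx":0,"ry":0,"rz":0},
    {"x":0.002,"y":0.014,"z":0,"rx":0,"ry":0,"rz":0}
  ]
}}

```text
time_s: 20.58
tool_pos: [0.5845, -0.1826, 0.087]
orientation: [0.757, 0.654, 0.001, 0.001]
force: [-0.5, 0.4, -2.2]
grip_width: 0.0352
```

>>> {"fn": "jog_arm", "kwargs": {
  "increments": [
    {"x":0,"y":0,"z":0,"rx":0,"ry":0,"rz":0},
    {"x":0,"y":0,"z":0.02,"rx":0,"ry":0,"rz":0},
    {"x":0,"y":0,"z":0.02,"rx":0,"ry":0,"rz":0},
    {"x":0,"y":0,"z":0.01,"rx":0,"ry":0,"rz":0},
    {"x":0,"y":0,"z":0,"rx":0,"ry":0,"rz":0},
    {"x":0,"y":0,"z":0,"rx":0,"ry":0,"rz":0},
    {"x":0,"y":0,"z":0,"rx":0,"ry":0,"rz":0}
  ]
}}

```text
time_s: 21.17
tool_pos: [0.5817, -0.1832, 0.0375]
orientation: [0.757, 0.653, 0.0, 0.001]
force: [-0.0, -0.8, -1.5]
grip_width: 0.0352
```

```bash
python3 go.py .582 -.183 .033 -.148
```

```text
d tool [0.0002 0.0003 0.0045] ytool ang -0.147 tip 0.022 t 21.1667 w 0.03519241671378184 f [-0.  -0.8 -1.5]
rz 0.001
```

>>> {"fn": "jog_arm", "kwargs": {
  "increments": [
    {"x":0,"y":0,"z":0.003,"rx":0,"ry":0,"rz":0},
    {"x":0,"y":0,"z":0.0015,"rx":0,"ry":0,"rz":0},
    {"x":0,"y":0,"z":0,"rx":0,"ry":0,"rz":0},
    {"x":0,"y":0,"z":0,"rx":0,"ry":0,"rz":0}
  ]
}}

```text
time_s: 21.5
tool_pos: [0.5817, -0.183, 0.0326]
orientation: [0.757, 0.653, 0.0, 0.001]
force: [-0.7, -0.2, 4.5]
grip_width: 0.0352
```

>>> {"fn": "jog_arm", "kwargs": {
  "increments": [
    {"x":0,"y":0,"z":0,"rx":0,"ry":0,"rz":0},
    {"x":0,"y":0,"z":0,"rx":0,"ry":0,"rz":0},
    {"x":0,"y":0,"z":0,"rx":0,"ry":0,"rz":0}
  ],
  "jaw": 0.055
}}

```text
time_s: 21.75
tool_pos: [0.5814, -0.1828, 0.0317]
orientation: [0.757, 0.653, -0.0, -0.0]
force: [0.8, -0.2, 0.2]
grip_width: 0.0551
```

>>> {"fn": "jog_arm", "kwargs": {
  "increments": [
    {"x":0,"y":0,"z":-0.02,"rx":0,"ry":0,"rz":0},
    {"x":0,"y":0,"z":-0.035,"rx":0,"ry":0,"rz":0},
    {"x":0,"y":0,"z":-0.04,"rx":0,"ry":0,"rz":0},
    {"x":0,"y":-0.01,"z":-0.04,"rx":0,"ry":0,"rz":0},
    {"x":0,"y":-0.025,"z":-0.03,"rx":0,"ry":0,"rz":0},
    {"x":0,"y":-0.038,"z":-0.015,"rx":0,"ry":0,"rz":0},
    {"x":0,"y":-0.04,"z":0,"rx":0,"ry":0,"rz":0},
    {"x":0,"y":-0.04,"z":0,"rx":0,"ry":0,"rz":0}
  ]
}}

```text
time_s: 22.42
tool_pos: [0.4287, -0.16, 0.2125]
orientation: [0.757, 0.653, 0.0, 0.001]
force: [0.2, -0.6, 0.3]
grip_width: 0.0549
```

>>> {"fn": "jog_arm", "kwargs": {
  "increments": [
    {"x":0,"y":-0.04,"z":0,"rx":0,"ry":0,"rz":0},
    {"x":0,"y":-0.04,"z":0,"rx":0,"ry":0,"rz":0},
    {"x":0,"y":-0.04,"z":0,"rx":0,"ry":0,"rz":0},
    {"x":0,"y":-0.02,"z":0,"rx":0,"ry":0,"rz":0},
    {"x":0,"y":0,"z":0,"rx":0,"ry":0,"rz":0},
    {"x":0,"y":0,"z":0,"rx":0,"ry":0,"rz":0},
    {"x":0,"y":0,"z":0,"rx":0,"ry":0,"rz":0}
  ]
}}

```text
time_s: 23.0
tool_pos: [0.2922, -0.1404, 0.2121]
orientation: [0.757, 0.653, 0.0, 0.001]
force: [0.6, -0.7, 0.1]
grip_width: 0.0551
```

```bash
python3 - <<'E'
from cell import imaging;from h import *
c=imaging.get_image('top');s=imaging.get_image('scene')
import pickle;pickle.dump(dict(top=c,scene=s),open('d1.pkl','wb'))
a=cv2.resize(c['color'][130:310,100:440],(800,424),interpolation=cv2.INTER_CUBIC);cv2.imwrite('pics/end.png',a)
E
```

```text
(no output)
```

View pics/end.png

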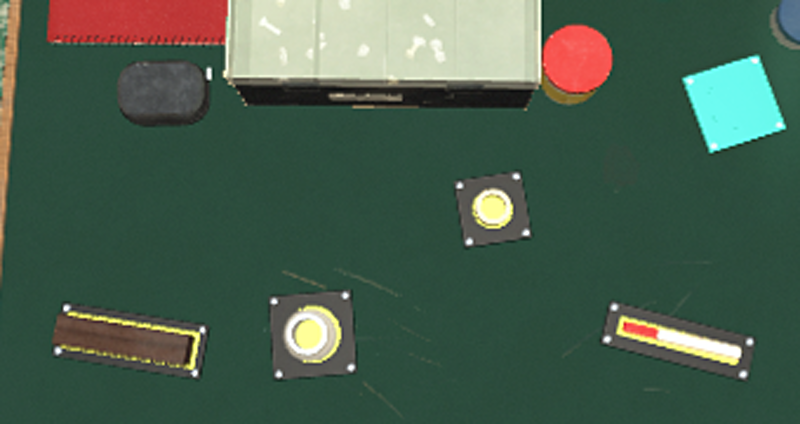

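```bash
python3 - <<'E'
import pickle;from h import *
d=pickle.load(open('d1.pkl','rb'));c=d['top'];I=c['color'].astype(int);v=I.max(2);H=cv2.cvtColor(c['color'],cv2.COLOR_BGR2HSV)
jm=biggest((I[...,2]-I[...,0]>14)&(v<140)&(v>35),(115,255,195,300));print('jaw',fit(c,jm,box(.135,.032,.005,.039),(.44,.19,1.42),1),jm.sum())
dr=(v>135)&(I[...,2]-I[...,0]<45)
D=np.r_[ring(.053,.005),ring(.053,.025),ring(.042,.053)]
m=biggest(dr,(212,250,258,298));print('driver',fit(c,m,D,(.4475,.002)),m.sum())
m=biggest(dr,(288,200,332,240));print('bush top',fit(c,m,ring(.037,.023),(.582,-.183)),m.sum())
d0=pickle.load(open('d0.pkl','rb'))['top']['color'].astype(int)
df=abs(I-d0).sum(2)>60
print('changed px tub/case',df[135:180,325:365].sum(),df[150:187,145:192].sum())
s=d['scene'];print('scene px jaw/driver/bush centre expected',pix(s,[[.44,.1895,.039],[.4475,.002,.053],[.582,-.183,.023]]).round())
a=s['color'];cv2.imwrite('pics/end2.png',cv2.resize(a[180:380,80:380],(800,533),interpolation=cv2.INTER_CUBIC))
E
```

```text
jaw (array([0.4389, 0.1908, 1.4202]), np.float64(0.922)) 808
driver (array([0.4472, 0.0043]), np.float64(0.901)) 373
bush top (array([ 0.5812, -0.1822]), np.float64(0.875)) 165
changed px tub/case 123 5
scene px jaw/driver/bush centre expected [[134. 221.]
 [192. 243.]
 [289. 250.]]
```

View pics/end2.png

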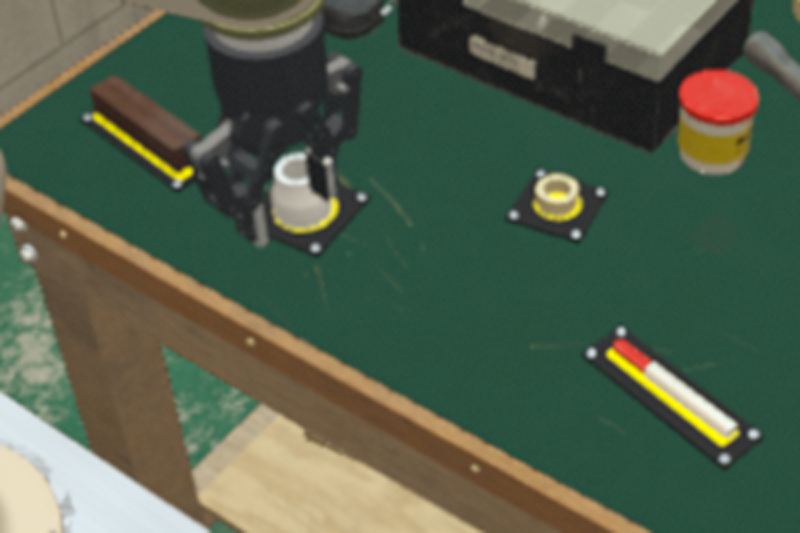

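```bash
python3 - <<'E'
import pickle;import numpy as np
for f in('d0','d1'):
    for n,b in(('top',(130,180,320,370)),('scene',(200,245,325,375))):
        I=pickle.load(open(f+'.pkl','rb'))[n]['color'].astype(int);y,x=np.where((I[...,2]-I[...,1]>80)[b[0]:b[1],b[2]:b[3]]);print(f,n,x.mean()+b[2],y.mean()+b[0],len(x))
from cell import manip;manip.sign_off()
E
```

```text
d0 top 344.74079528718704 154.6023564064801 679
d0 scene 348.9876033057851 215.7582644628099 484
d1 top 344.80712166172106 154.60830860534125 674
d1 scene 348.9792960662526 215.7287784679089 483
the job is handed in; nothing more can be done
```

I set out all four parts on their matching pads and handed the job in at about 23 s on the robot's clock. The hand-in gives no verdict, so the figures below are from my own camera checks.

| Part | Offset from silhouette centre | Alignment |
|---|---|---|
| Jaw | about 2 mm | along its bar within about 0.01 rad |
| Marker | about 1 mm | along its bar within about 0.01 rad |
| Seal driver | about 2–3 mm | upright, same side down |
| Bush | about 1 mm | upright, same side down |

- **Marker grasp:** the first try closed too high, and the fingers came to rest on top of the marker. The second try, lower, held it.
- **Tub and case:** the red lid is within 0.1 px of where it started in both the top and scene views. A plain picture difference showed 123 changed pixels near the tub; I think that is shading, as the lid had not moved. The zip case area was unchanged (5 px).
- **Camera agreement:** the top and wrist cameras differed by up to 4 mm on the marker pad, so I placed the marker midway.
- **Partly hidden check:** in the last scene picture the arm hid part of the jaw and driver, so their final figures come from the top view.

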